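Find the high spot of a compressor flywheel with a dial indicator

TASK

Check the compressor flywheel on the green truing stand: slide the dial indicator in until the round rim has pushed its plunger in by about 4 mm, then turn the flywheel by its red crank knob to find the highest spot of the rim (there is a lower hump too) and leave the wheel standing with the very top of that high spot against the plunger and take the hand away. Never drive the plunger to the end of its travel, and do not touch the plunger by hand, and leave everything else on the bench alone.

Things in the scene. Friction and masses are not known exactly. Their poses are not given: they have to be found in the camera images.
- stand: Green truing stand fixed to the bench, base plate 170 x 375 x 20 mm. Origin at bench height under the flywheel's spindle axis, z up; the indicator stands on its +y side and slides along its y. The dark steel flywheel is a disc 180 mm across (true radius 90), its rim 70 to 105 mm above the bench.
- spindle (a point): Point on the vertical spindle axis, 87.5 mm above the bench (height of plunger and mid-rim), fixed to the stand. At unknown places the rim has a high spot, a smooth bulge 4 mm proud at its top and 36 mm long, and 1.08 rad anticlockwise (from above) of it round the rim a lower hump, 2 mm proud, 25 mm long. Both are clear of the plunger at the start.
- flywheel (a joint): Crank and flywheel angle (rad), positive anticlockwise from above, free for two turns either way. The knob is towards the stand's +x at 0, +y at 1.57. The wheel is clamped on the crank's hub at an unknown angle, so this does not tell where the high spot is. Drag 0.25 N m, about 5 N at the knob; it stays where left, but on a steep flank of a hump the plunger may turn it back.
- crank_grip (a point): Upright red crank knob, this point on its axis 145 mm above the bench and 55 mm from the spindle axis; it turns with the crank. Cylinder of 22 mm diameter, 124 to 166 mm above the bench, spinning freely on its pin; the steel crank arm under it has its top 122 mm above the bench. Nothing else within 90 mm is as high, save the indicator's post.
- carriage (a joint): Travel (m) of the indicator's slide towards the wheel, along the stand's -y: 0 = fully back, 0.050 = fully in. It starts at 0 to 0.015. Friction of 12 N (beside the plunger's spring) must be overcome to move it and holds it where it is left.
- carriage_post (a point): Point on the axis of the upright black post (22 mm diameter, red cap 24 mm, top 148 mm above the bench) by which the indicator is slid; 125 mm above the bench, straight behind the dial as seen from the wheel, 59 mm from the dial's centre (+-4). The dial is 56 mm across, its top 100 mm above the bench. Free space on both sides of the post.
- plunger (a joint): Dial reading: how far the plunger is pushed into the indicator (m), 0 = free, 0.012 = end of travel. Its spring pushes with 1 N at 0 and 0.8 N more per mm. The red needle on the white dial turns clockwise from above by 0.4 rad per mm; it points along the stand's +x at 0.
- plunger_tip (a point): Centre of the brass ball (radius 6 mm) on the plunger's end, on the line from the spindle axis along the stand's +y. It is 96 mm from the spindle axis when touching the true rim, 100 mm on the top of the high spot. With the slide fully back it is 26 to 34 mm clear of the rim: how far forward the indicator is clamped varies.
- screwdriver: Bystander: screwdriver with a yellow handle lying on the bench near the stand.
- wrench: Bystander: steel wrench lying on the bench beyond the stand.
- tape: Bystander: roll of yellow masking tape, 100 mm across, 24 mm high.
- lacquer: Bystander: lacquer can with blue label, 84 mm across, 110 mm high.
- screw_jar: Bystander: glass jar, 64 mm across, 80 mm high.
- sanding_block: Bystander: cork sanding block, 110 x 65 x 35 mm.
- putty_knife: Bystander: putty knife with a wooden handle, about 190 mm long, lying flat.

How it is judged:
On the way:
1. the round rim has pushed the plunger in by 2 to 6.5 mm (value of joint plunger between 0.002 and 0.0065 m and horizontal distance between plunger_tip and spindle between 0.0945 and 0.0975 m), for 0.3 s.
At the end, for the whole second after the job is handed in: the wheel stands still and the plunger, pushed in by 5 to 11.5 mm, rests on the top of the high spot: its ball is 98.9 to 101.2 mm from the spindle axis (within about 0.1 rad of the very top) (horizontal distance between plunger_tip and spindle between 0.0989 and 0.1012 m and value of joint plunger between 0.005 and 0.0115 m and velocity of joint flywheel between -0.05 and 0.05 rad/s); the robot touches nothing.
It fails at once if the plunger is driven to the end of its travel (more than 11.6 mm) (value of joint plunger above 0.0116 m).
It fails at once if the robot touches or holds the plunger's ball (contact force between the fingers and plunger_c0 above 0.5 N).
It fails at once if something else on the bench is moved by more than 30 mm (distance of any of screwdriver, wrench, tape, lacquer, screw_jar, sanding_block, putty_knife from where it was at the start of the episode above 0.03 m).
It also fails if it takes over 72 s, if anything falls off the work surface, if the arm or the gripper's body presses on something with over 40 N, if the wrist force passes 120 N, or if a joint passes its speed limit or range.

ROBOT

A 6-joint arm with a two-finger parallel gripper is mounted at the origin on the work surface. World frame = base frame: x ahead of the robot, y to its left, z up, the work surface at z = 0. Lengths are in m, angles in rad, forces in N, time in s.
With the tool pointing down it reaches from about 0.4 to 0.825 m from the base axis. Payload 7 kg.
Tool frame: the origin (TCP) lies at the very end of the fingers, on their centre line; the grasp point (between the pads) lies 19 mm behind it; z points along the fingers, y is the line along which they close (so a half turn about z gives the same grasp; the last joint's range is limited). The gripper opens to 88 mm and grips with 3 to 60 N. Pads are 19 mm wide; open, the fingers measure 130 mm over their backs; the gripper's body (78 mm by 193 mm) begins 47 mm behind the grasp point.
Start: joints at [-1.038, 0.359, 0.012, 0, -1.224, -0.288], TCP at [0.164, -0.655, 0.227] pointing down, gripper open.
Joint ranges: [-3.07, 3.07], [-1.43, 2.12], [-1.02, 1.25], [-3.03, 1.67], [-3.05, -0], [-3.03, 3.03]. Speed limits (rad/s): [2.39, 2.39, 3.01, 3.14, 3.14, 3.14].

INTERFACE

Orientations are given as [roll, pitch, yaw] about the fixed x, y, z axes, in that order (R = Rz(yaw) Ry(pitch) Rx(roll)).
In Python, from station import arm gives the robot as it stands. The module is installed in compiled form; this text tells all that it offers.
- The arm moves only by the shell command python3 -m crank 'ROWS' [FORCE]. ROWS is JSON, a list of rows, each an object of numbers: "dx", "dy", "dz": the shift along the world's x, y, z in m; "twist": the turn about the world's z in degrees; "grip": the opening, from -1 (shut) to 1 (fully open). A call has exactly 5 rows; each row is the pose to reach, as a shift and turn from the pose commanded when the call began; what a row does not reach only later rows make up. A row lasts 1/12 s, in which the tool goes at most 41.7 mm and 7.16 degrees, less where a joint would pass 70% of its speed; a pose out of reach is approached as far as the arm can. A call with a gripper value outside its range is refused whole. The fingers move at their own pace and stop on an object; FORCE is the grip in N (left out, the last holds). Time passes only in rows, so rows that repeat a pose let the fingers close, or fill a call up. It gives the time, the measured TCP pose, the force, the opening and the grip force at its end, in the units of the state.
- arm.get_state(): the state, without advancing time (a new reading comes with each control period).
- arm.grab_frame(name): name is "scene" or "top" or "wrist"; returns the picture (400x640x3 uint8, red, green, blue); there is no depth.
- arm.get_calibration(name): a dict with "fx", "fy", "cx", "cy" (pixels), "cam_to_world" (4x4, takes a point from camera to world coordinates); the wrist camera has in their place "tool_from_camera" (4x4, takes a point from camera to tool coordinates, whose origin is the TCP and whose axes are the flange's). Camera axes: x right, y down, z forward; pixel columns grow to the right and rows downward; lengths in m; the calibration is good to about 2 mm. The wrist camera is an equidistant fisheye: a pixel r from the principal point sees the ray r / f radians off the axis. A picture is of the moment at which its call begins: read the wrist's pose just before it. get_calibration takes no time and is no camera call.
- arm.job_done(): hands the job in; it is judged then, once.
The state is a dict: "t": time; "q": joint angles; "qd": joint speeds; "joint_efforts": joint torques, N m; "eef_pos": TCP position; "ee_rot": TCP orientation; "force": force on the tool from outside, world axes, zero at the start; "moment": the same for the moment, N m; "width": finger opening in m; "gripper_force": force on a finger pad.
Only numpy, scipy, OpenCV 4.12 (cv2) and the standard library are available. Lean on these libraries where they do the work, as an engineer would, in place of code of your own. Each camera call takes 0.05 s, during which the arm holds its last target. There are 200 camera calls.

## Working session

There is one attempt and no reset: what is moved stays moved. The work goes in short steps, Python scripts to look and compute and a shell command to move; the robot and the scene stay as the last step left them, time stands still between calls to the robot, and variables do not carry over. Pictures are saved under pics/ and viewed, at most 10 in all, crops included, and the job is handed in when it is done.

```bash
mkdir -p pics
python3 - <<'E'
from station import arm
import cv2,numpy as np
np.set_printoptions(precision=4,suppress=True)
for n in("top","scene"):
    cv2.imwrite(f"pics/{n}0.png",arm.grab_frame(n)[:,:,::-1]); c=arm.get_calibration(n); print(n,c)
s=arm.get_state();print(s)
E
```

```text
top {'fx': 363.7471264571195, 'fy': 363.7471264571195, 'cx': 321.9651943941837, 'cy': 200.0831951516369, 'cam_to_world': array([[ 0.0089, -0.9929,  0.1188,  0.4186],
       [-0.9998, -0.0069,  0.017 ,  0.0023],
       [-0.0161, -0.1189, -0.9928,  1.0564],
       [ 0.    ,  0.    ,  0.    ,  1.    ]])}
scene {'fx': 383.73016815866754, 'fy': 383.73016815866754, 'cx': 319.84145214249673, 'cy': 204.60325442969426, 'cam_to_world': array([[-0.0304,  0.7841, -0.6199,  1.2746],
       [ 0.9995,  0.0232, -0.0196,  0.0326],
       [-0.001 , -0.6203, -0.7844,  1.0523],
       [ 0.    ,  0.    ,  0.    ,  1.    ]])}
{'t': 0.1, 'q': array([-1.0379,  0.3593,  0.0112, -0.0003, -1.2241, -0.2881]), 'qd': array([ 0.0013, -0.001 ,  0.0005,  0.0002, -0.0019,  0.0009]), 'joint_efforts': array([ -0.0037, -58.4161,  29.3749,   7.0156,   0.0102,  -0.0001]), 'eef_pos': array([ 0.1635, -0.6545,  0.2257]), 'ee_rot': array([ 3.1401, -0.0001, -2.8969]), 'force': array([1.184 , 0.2302, 0.2415]), 'moment': array([ 0.1001,  0.0333, -0.018 ]), 'gripper_force': 0.0, 'width': 0.08786907560136929}
```

View pics/top0.png

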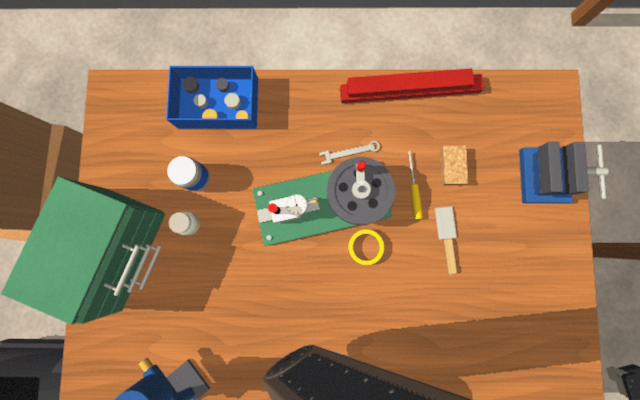

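View pics/scene0.png

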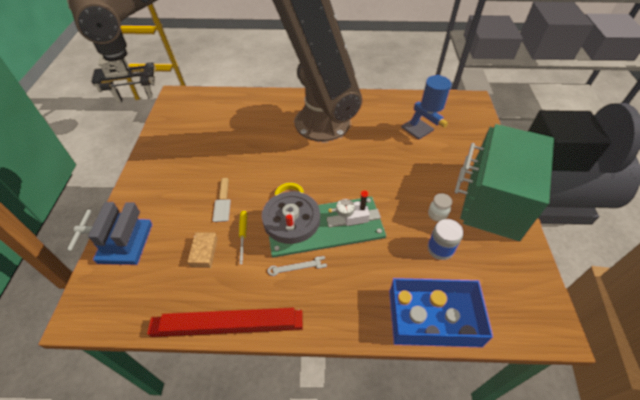

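The top view shows the wheel centre near (361,189), the knob near (361,166) and the post cap near (273,208). The dial is near (292,206). Next I refine these by colour.

```bash
cat > h.py <<'E'
import numpy as np,cv2
from station import arm
np.set_printoptions(precision=4,suppress=True)
def p2w(n,u,v,z):
    c=arm.get_calibration(n);T=c["cam_to_world"]
    d=T[:3,:3]@np.array([(u-c["cx"])/c["fx"],(v-c["cy"])/c["fy"],1]);o=T[:3,3]
    return (o+d*(z-o[2])/d[2])[:2]
def w2p(n,P):
    c=arm.get_calibration(n);T=np.linalg.inv(c["cam_to_world"])
    q=T[:3,:3]@np.array(P)+T[:3,3];return c["fx"]*q[0]/q[2]+c["cx"],c["fy"]*q[1]/q[2]+c["cy"]
def red(im,x0,y0,x1,y1):
    h=cv2.cvtColor(im,cv2.COLOR_RGB2HSV).astype(int)[y0:y1,x0:x1]
    m=((h[...,0]<8)|(h[...,0]>172))&(h[...,1]>170)&(h[...,2]>90)
    n,l,s,c=cv2.connectedComponentsWithStats(m.astype(np.uint8))
    return [(s[i],c[i]+[x0,y0]) for i in range(1,n) if s[i,4]>3]
E
python3 - <<'E'
from h import *
im=cv2.imread("pics/top0.png")[:,:,::-1].copy()
for s,c in red(im,240,140,420,260): print(s+[240,140,0,0,0],c,p2w("top",*c,.148),p2w("top",*c,.166))
cr=im[140:260,240:420,::-1];cv2.imwrite("pics/c0.png",cv2.resize(cr,None,fx=4.4,fy=4.4,interpolation=cv2.INTER_CUBIC))
sc=cv2.imread("pics/scene0.png")[:,:,::-1].copy()
for s,c in red(sc,240,160,400,260): print('sc',s+[240,160,0,0,0],c,p2w("scene",*c,.148),p2w("scene",*c,.15))
# green plate
h=cv2.cvtColor(im,cv2.COLOR_RGB2HSV);m=cv2.inRange(h,(60,90,40),(90,255,255));m[:,:240]=0;m[:150]=0;m[260:]=0;m[:,420:]=0
p=np.argwhere(m)[:,::-1];print(cv2.minAreaRect(p.astype(np.float32)))
b=cv2.boxPoints(cv2.minAreaRect(p.astype(np.float32)));print(b,[p2w("top",*q,.02) for q in b])
E
```

```text
[357 161   9  10  67] [360.9104 165.6119] [ 0.6161 -0.0803] [ 0.6122 -0.0787]
[268 204  10   9  63] [272.6349 207.7143] [0.5071 0.1417] [0.5053 0.139 ]
sc [361 191   7   7  41] [364.     193.7561] [0.5134 0.1443] [0.5151 0.144 ]
sc [286 215   7  11  55] [288.9455 219.7455] [ 0.6188 -0.0783] [ 0.6202 -0.0781]
((321.2958984375, 202.84490966796875), (57.36809539794922, 129.4053955078125), 77.59258270263672)
[[251.9413 188.7329]
 [378.3243 160.9287]
 [390.6505 216.9569]
 [264.2675 244.7612]] [array([0.5742, 0.2227]), array([ 0.6581, -0.1424]), array([ 0.4956, -0.1758]), array([0.4139, 0.1825])]
```

View pics/c0.png

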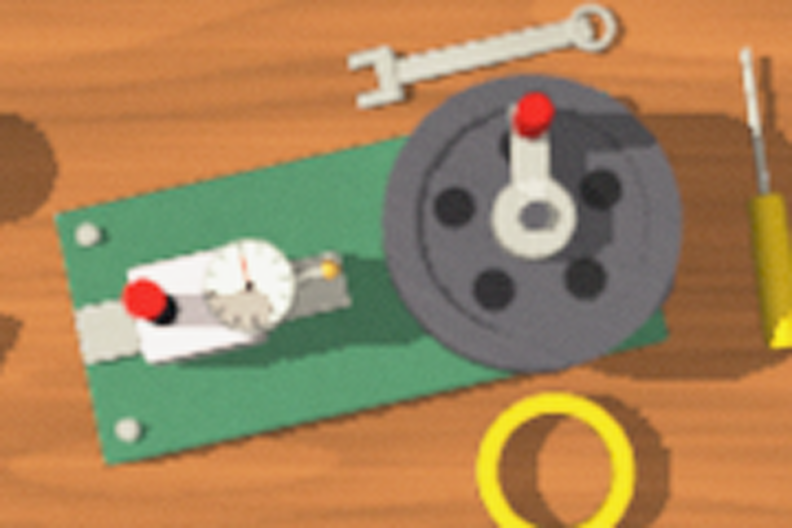

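The enlarged crop shows the wheel, the crank arm towards world +x, the dial with its ball to the right, and the post with its red cap. Next I fit the geometry.

Run:
```python
from h import *
im=cv2.imread("pics/top0.png")[:,:,::-1].copy()
f=lambda x,y,z:p2w("top",240+x/4.4-.4,140+y/4.4-.4,z)
w=f(533.5,223,.105); hub=f(535,215,.122); post=p2w("top",272.6,207.7,.147); knob=p2w("top",360.9,165.6,.164)
dial=f(249,284,.1); ball=f(331,269,.0935)
print("wheel",w,"hub",hub,"post",post,"knob",knob,"dial",dial,"ball",ball)
for a,b in((w,post),(w,dial),(w,ball),(w,knob),(dial,post)):
    d=b-a;print(np.hypot(*d),np.degrees(np.arctan2(d[1],d[0])))
c=arm.get_calibration("wrist");print(c)
```

```text
wheel [ 0.5592 -0.0838] hub [ 0.5614 -0.0832] post [0.5072 0.142 ] knob [ 0.6127 -0.0788] dial [0.5217 0.0868] ball [0.5319 0.0378]
0.23166828505885928 102.95907452414077
0.17468122341028094 102.38364035775635
0.12461131269619155 102.63823361082284
0.0537385597594867 5.310817858797822
0.057022864079851375 104.72208168495507
{'fx': 309.70691628693146, 'fy': 309.70691628693146, 'cx': 317.01181005257433, 'cy': 193.43800342659242, 'tool_from_camera': array([[-0.0001, -0.9596, -0.2812,  0.0757],
       [ 1.    ,  0.    , -0.0004, -0.0001],
       [ 0.0004, -0.2812,  0.9596, -0.1578],
       [ 0.    ,  0.    ,  0.    ,  1.    ]])}
```

```bash
python3 -m crank '[{"dx":0.02,"dy":0.028,"twist":3.5,"grip":1},{"dx":0.04,"dy":0.056,"twist":7,"grip":1},{"dx":0.06,"dy":0.084,"twist":10.5,"grip":1},{"dx":0.08,"dy":0.112,"twist":14,"grip":1},{"dx":0.10,"dy":0.14,"twist":18,"grip":1}]'
python3 -m crank '[{"dx":0.016,"dy":0.032,"twist":3.5,"grip":1},{"dx":0.032,"dy":0.064,"twist":7,"grip":1},{"dx":0.048,"dy":0.096,"twist":10.5,"grip":1},{"dx":0.064,"dy":0.128,"twist":14,"grip":1},{"dx":0.08,"dy":0.16,"twist":18,"grip":1}]'
python3 -m crank '[{"dx":0.014,"dy":0.033,"twist":3.5,"grip":1},{"dx":0.028,"dy":0.066,"twist":7,"grip":1},{"dx":0.042,"dy":0.099,"twist":10.5,"grip":1},{"dx":0.056,"dy":0.132,"twist":14,"grip":1},{"dx":0.07,"dy":0.165,"twist":18,"grip":1}]'
python3 -m crank '[{"dx":0.01,"dy":0.034,"twist":3.5,"grip":1},{"dx":0.02,"dy":0.068,"twist":7,"grip":1},{"dx":0.03,"dy":0.102,"twist":10.5,"grip":1},{"dx":0.04,"dy":0.136,"twist":14,"grip":1},{"dx":0.05,"dy":0.17,"twist":18,"grip":1}]'
python3 - <<'E'
from h import *
s=arm.get_state();print(s['eef_pos'],s['ee_rot'],s['t']);cv2.imwrite("pics/w1.png",arm.grab_frame("wrist")[:,:,::-1])
E
```

```text
[ 0.1635 -0.6545  0.2257] [ 3.1401 -0.0001 -2.8969] 0.1invalid input at $[0]: expected keys dx, dy, dz, twist, grip
invalid input at $[0]: expected keys dx, dy, dz, twist, grip
invalid input at $[0]: expected keys dx, dy, dz, twist, grip
invalid input at $[0]: expected keys dx, dy, dz, twist, grip
```

View pics/w1.png

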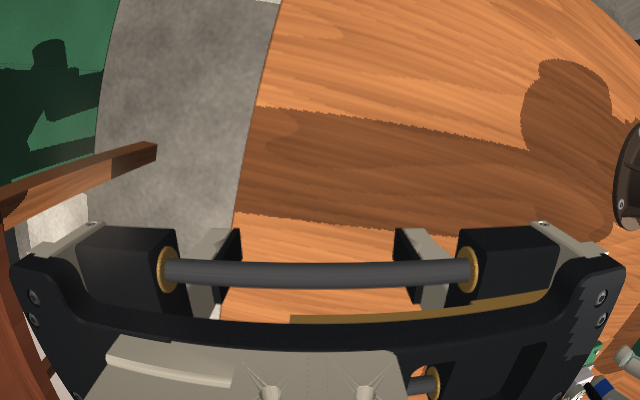

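The move was refused because every row needs all five keys. The wrist picture shows the fingers at rows 230–320, with a clear view above them (tool +x is image up).

```bash
python3 -m crank '[{"dx":0.02,"dy":0.028,"dz":0,"twist":3.5,"grip":1},{"dx":0.04,"dy":0.056,"dz":0,"twist":7,"grip":1},{"dx":0.06,"dy":0.084,"dz":0,"twist":10.5,"grip":1},{"dx":0.08,"dy":0.112,"dz":0,"twist":14,"grip":1},{"dx":0.10,"dy":0.14,"dz":0,"twist":18,"grip":1}]'
python3 -m crank '[{"dx":0.016,"dy":0.032,"dz":0,"twist":3.5,"grip":1},{"dx":0.032,"dy":0.064,"dz":0,"twist":7,"grip":1},{"dx":0.048,"dy":0.096,"dz":0,"twist":10.5,"grip":1},{"dx":0.064,"dy":0.128,"dz":0,"twist":14,"grip":1},{"dx":0.08,"dy":0.16,"dz":0,"twist":18,"grip":1}]'
python3 -m crank '[{"dx":0.014,"dy":0.033,"dz":0,"twist":3.5,"grip":1},{"dx":0.028,"dy":0.066,"dz":0,"twist":7,"grip":1},{"dx":0.042,"dy":0.099,"dz":0,"twist":10.5,"grip":1},{"dx":0.056,"dy":0.132,"dz":0,"twist":14,"grip":1},{"dx":0.07,"dy":0.165,"dz":0,"twist":18,"grip":1}]'
python3 -m crank '[{"dx":0.01,"dy":0.034,"dz":0,"twist":3.5,"grip":1},{"dx":0.02,"dy":0.068,"dz":0,"twist":7,"grip":1},{"dx":0.03,"dy":0.102,"dz":0,"twist":10.5,"grip":1},{"dx":0.04,"dy":0.136,"dz":0,"twist":14,"grip":1},{"dx":0.05,"dy":0.17,"dz":0,"twist":18,"grip":1}]'
python3 - <<'E'
from h import *
s=arm.get_state();print(s['eef_pos'],s['ee_rot'],s['t']);cv2.imwrite("pics/w2.png",arm.grab_frame("wrist")[:,:,::-1])
E
```

```text
t: 0.57
eef_pos: [0.264, -0.5134, 0.2262]
ee_rot: [3.141, -0.0, -2.58]
force: [0.7, 0.1, 0.2]
width: 0.088
gripper_force: 0.0
t: 0.98
eef_pos: [0.3438, -0.3532, 0.2265]
ee_rot: [3.142, 0.0, -2.266]
force: [1.3, -0.0, 0.9]
width: 0.0876
gripper_force: 0.0
t: 1.4
eef_pos: [0.4137, -0.1881, 0.2267]
ee_rot: [-3.141, 0.0, -1.951]
force: [1.1, -0.2, -0.3]
width: 0.0879
gripper_force: 0.0
t: 1.82
eef_pos: [0.4635, -0.0181, 0.2267]
ee_rot: [-3.141, 0.0, -1.637]
force: [0.4, -0.4, 0.3]
width: 0.0878
gripper_force: 0.0
[ 0.4635 -0.0181  0.2267] [-3.1413  0.0002 -1.637 ] 1.8167
```

View pics/w2.png

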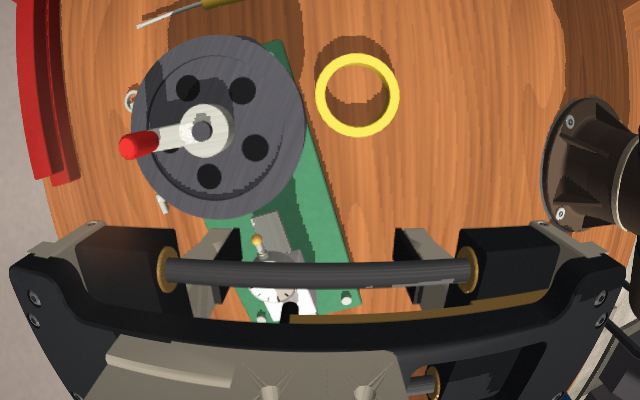

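The wrist image shows the full wheel rim, centred near (218,128), with the knob on the left near (135,147). I unwrap the rim outline to look for the bulge.

```bash
cat >> h.py <<'E'
from scipy.spatial.transform import Rotation as Ro
def wproj(P,pos,rpy):
    c=arm.get_calibration("wrist");T=np.eye(4);T[:3,:3]=Ro.from_euler("xyz",rpy).as_matrix();T[:3,3]=pos
    M=np.linalg.inv(T@c["tool_from_camera"]);q=np.asarray(P)@M[:3,:3].T+M[:3,3]
    rho=np.hypot(q[...,0],q[...,1]);k=c["fx"]*np.arctan2(rho,q[...,2])/np.maximum(rho,1e-9)
    return np.stack([c["cx"]+k*q[...,0],c["cy"]+k*q[...,1]],-1)
W=np.array([.5595,-.0835]); PSI=np.radians(102.9)
E
python3 - <<'E'
from h import *
pos=[.4635,-.0181,.2267];rpy=[-3.1413,.0002,-1.637]
im=cv2.imread("pics/w2.png")
th=np.radians(np.arange(0,360,.5));r=np.arange(.07,.115,.00025)
R,T=np.meshgrid(r,th,indexing="ij")
P=np.stack([W[0]+R*np.cos(T),W[1]+R*np.sin(T),np.full_like(R,.105)],-1)
uv=wproj(P,pos,rpy).astype(np.float32)
po=cv2.remap(im,uv[...,0],uv[...,1],cv2.INTER_CUBIC)
cv2.imwrite("pics/polar2.png",cv2.resize(po[::-1],(720,540)))
E
```

```text
(no output)
```

View pics/polar2.png

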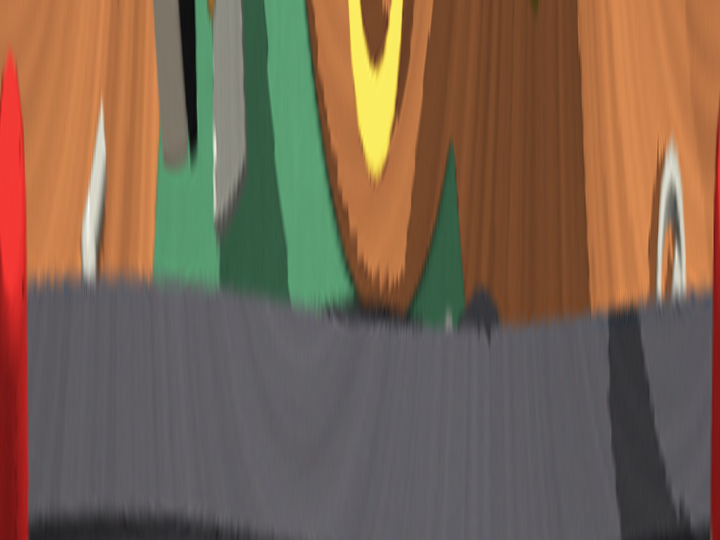

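The unwrapped rim shows a dark bump about 3 mm proud near x=480, which is 240° in world. I treat it as a candidate only. Now on to the post.

```bash
python3 -m crank '[{"dx":0.009,"dy":0.032,"dz":0,"twist":3.4,"grip":1},{"dx":0.018,"dy":0.064,"dz":0,"twist":6.8,"grip":1},{"dx":0.027,"dy":0.096,"dz":0,"twist":10,"grip":1},{"dx":0.036,"dy":0.128,"dz":0,"twist":13.5,"grip":1},{"dx":0.0445,"dy":0.1605,"dz":0,"twist":16.7,"grip":1}]'
python3 -m crank '[{"dx":0,"dy":0,"dz":-0.02,"twist":0,"grip":1},{"dx":0,"dy":0,"dz":-0.045,"twist":0,"grip":1},{"dx":0,"dy":0,"dz":-0.07,"twist":0,"grip":1},{"dx":0,"dy":0,"dz":-0.095,"twist":0,"grip":1},{"dx":0,"dy":0,"dz":-0.12,"twist":0,"grip":1}]'
python3 -m crank '[{"dx":0,"dy":0,"dz":0,"twist":0,"grip":0},{"dx":0,"dy":0,"dz":0,"twist":0,"grip":-0.4},{"dx":0,"dy":0,"dz":0,"twist":0,"grip":-0.7},{"dx":0,"dy":0,"dz":0,"twist":0,"grip":-0.8},{"dx":0,"dy":0,"dz":0,"twist":0,"grip":-0.8}]' 25
python3 - <<'E'
from h import *
s=arm.get_state();print(s['eef_pos'],s['ee_rot'],s['t'],s['force'],s['width'],s['gripper_force']);cv2.imwrite("pics/w3.png",arm.grab_frame("wrist")[:,:,::-1])
E
```

```text
t: 2.28
eef_pos: [0.5081, 0.1422, 0.2265]
ee_rot: [3.142, 0.0, -1.346]
force: [-0.7, 0.9, 0.3]
width: 0.0873
gripper_force: 0.0
t: 2.7
eef_pos: [0.5078, 0.1406, 0.1054]
ee_rot: [-3.142, 0.0, -1.349]
force: [-0.1, -0.4, 0.4]
width: 0.0874
gripper_force: 0.0
t: 3.12
eef_pos: [0.5089, 0.1411, 0.1082]
ee_rot: [-3.139, 0.001, -1.349]
force: [0.0, 0.3, -0.8]
width: 0.0594
gripper_force: 0.0
[0.5089 0.1411 0.1082] [-3.139   0.001  -1.3486] 3.1167 [ 0.0219  0.2789 -0.7844] 0.05944675353611366 0.0
```

View pics/w3.png

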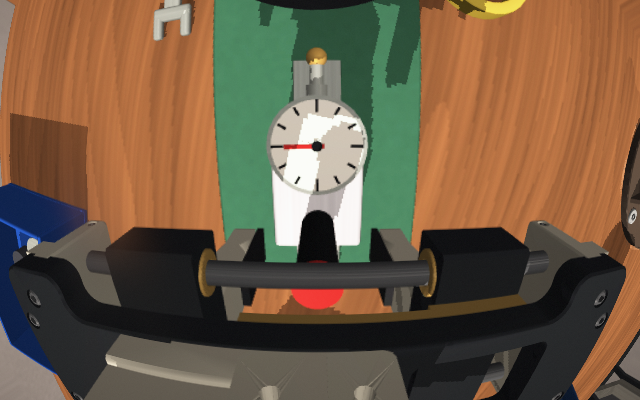

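The wrist view is clear: dial centre at (317,146), needle pointing left (stand +x, reading 0), ball at (316,55), and the fingers either side of the post. I close on the post and slide in part way.

```bash
cat >> h.py <<'E'
def read(D,name=None):
    """dial reading (mm) from the wrist camera; D = dial centre (world xy)"""
    s=arm.get_state();im=arm.grab_frame("wrist")
    ex=np.array([np.sin(PSI),-np.cos(PSI)]);ey=np.array([np.cos(PSI),np.sin(PSI)])
    g=np.arange(-32,32.1,.25)*1e-3;X,Y=np.meshgrid(g,-g)   # image: right = stand x, up = stand y
    P=np.dstack([D[0]+X*ex[0]+Y*ey[0],D[1]+X*ex[1]+Y*ey[1],np.full_like(X,.1)])
    uv=wproj(P,s['eef_pos'],s['ee_rot']).astype(np.float32)
    o=cv2.remap(im,uv[...,0],uv[...,1],cv2.INTER_LINEAR)
    if name: cv2.imwrite(name,im[:,:,::-1])
    h=cv2.cvtColor(o,cv2.COLOR_RGB2HSV).astype(int)
    m=((h[...,0]<8)|(h[...,0]>172))&(h[...,1]>140)&(h[...,2]>70)&(np.hypot(X,Y)<.027)
    p=np.stack([X[m],Y[m]],1)*1e3
    if len(p)<15: return s['t'],None,len(p)
    c=p.mean(0);v=np.linalg.svd(p-c,full_matrices=False)[2][0];v=v*np.sign(v@c)
    a=-np.arctan2(v[1],v[0])
    return s['t'],(a if a>-.6 else a+2*np.pi)/.4,len(p),c
E
python3 -m crank '[{"dx":0,"dy":0,"dz":0,"twist":0,"grip":-0.9},{"dx":0,"dy":0,"dz":0,"twist":0,"grip":-0.9},{"dx":0,"dy":0,"dz":0,"twist":0,"grip":-0.9},{"dx":0,"dy":0,"dz":0,"twist":0,"grip":-0.9},{"dx":0,"dy":0,"dz":0,"twist":0,"grip":-0.9}]' 25
python3 - <<'E'
from h import *
c=arm.get_calibration("wrist")
from scipy.optimize import least_squares
s=arm.get_state()
f=lambda z,px:least_squares(lambda x:wproj(np.array([*x,z]),s['eef_pos'],s['ee_rot'])-px,[.52,.08]).x
D=f(.1,(317,146));B=f(.0935,(316.5,54));print(D,B,s['width'],s['gripper_force'],np.hypot(*(B-W)),np.hypot(*(D-W)),np.degrees(np.arctan2(*(D-W)[::-1])),np.hypot(*(s['eef_pos'][:2]-W)))
print(read(D))
E
```

```text
t: 3.58
eef_pos: [0.509, 0.141, 0.1068]
ee_rot: [-3.14, 0.0, -1.348]
force: [7.1, -2.3, -7.0]
width: 0.0226
gripper_force: 25.3
[0.5214 0.088 ] [0.5328 0.039 ] 0.022646490740084176 25.2695032954216 0.12535830792676977 0.17571625971239604 102.51689544664458 0.2301197297521698
(3.5833, np.float64(-0.03792659041288133), 543, array([9.8706, 0.4263]))
```

```bash
python3 -m crank '[{"dx":0.0012,"dy":-0.0053,"dz":0,"twist":0,"grip":-0.9},{"dx":0.0024,"dy":-0.0105,"dz":0,"twist":0,"grip":-0.9},{"dx":0.0036,"dy":-0.0158,"dz":0,"twist":0,"grip":-0.9},{"dx":0.0049,"dy":-0.021,"dz":0,"twist":0,"grip":-0.9},{"dx":0.0061,"dy":-0.0263,"dz":0,"twist":0,"grip":-0.9}]'
python3 -m crank '[{"dx":0.0002,"dy":-0.001,"dz":0,"twist":0,"grip":-0.9},{"dx":0.0004,"dy":-0.002,"dz":0,"twist":0,"grip":-0.9},{"dx":0.0007,"dy":-0.003,"dz":0,"twist":0,"grip":-0.9},{"dx":0.0009,"dy":-0.004,"dz":0,"twist":0,"grip":-0.9},{"dx":0.0009,"dy":-0.004,"dz":0,"twist":0,"grip":-0.9}]'
python3 - <<'E'
from h import *
s=arm.get_state();D=s['eef_pos'][:2]+[.0124,-.053];print(read(D),s['force'])
E
```

```text
t: 4.05
eef_pos: [0.5147, 0.1167, 0.1067]
ee_rot: [-3.139, 0.003, -1.348]
force: [-2.0, 12.3, -0.1]
width: 0.0225
gripper_force: 25.0
t: 4.47
eef_pos: [0.5157, 0.1126, 0.1068]
ee_rot: [-3.139, 0.003, -1.348]
force: [-1.4, 10.8, -0.1]
width: 0.0225
gripper_force: 25.0
(4.4667, np.float64(0.09281077747893449), 531, array([9.4534, 0.3555])) [-1.3648 10.7842 -0.072 ]
```

```bash
python3 -m crank '[{"dx":0.0002,"dy":-0.001,"dz":0,"twist":0,"grip":-0.9},{"dx":0.0005,"dy":-0.002,"dz":0,"twist":0,"grip":-0.9},{"dx":0.0007,"dy":-0.003,"dz":0,"twist":0,"grip":-0.9},{"dx":0.0009,"dy":-0.004,"dz":0,"twist":0,"grip":-0.9},{"dx":0.0009,"dy":-0.004,"dz":0,"twist":0,"grip":-0.9}]'
python3 - <<'E'
from h import *
s=arm.get_state();D=s['eef_pos'][:2]+[.0124,-.053];print(read(D),s['force'])
E
```

```text
t: 4.93
eef_pos: [0.5165, 0.1092, 0.1067]
ee_rot: [-3.139, 0.004, -1.348]
force: [-2.1, 13.9, -0.4]
width: 0.0222
gripper_force: 25.0
(4.9333, np.float64(3.4258776701232385), 528, array([ 2.1316, -8.83  ])) [-2.0581 13.9214 -0.3562]
```

```bash
python3 -m crank '[{"dx":0.0001,"dy":-0.0003,"dz":0,"twist":0,"grip":-0.9},{"dx":0.0001,"dy":-0.0006,"dz":0,"twist":0,"grip":-0.9},{"dx":0.0001,"dy":-0.0006,"dz":0,"twist":0,"grip":-0.9},{"dx":0.0001,"dy":-0.0006,"dz":0,"twist":0,"grip":-0.9},{"dx":0.0001,"dy":-0.0006,"dz":0,"twist":0,"grip":-0.9}]'
python3 -m crank '[{"dx":0,"dy":0,"dz":0,"twist":0,"grip":-0.5},{"dx":0,"dy":0,"dz":0,"twist":0,"grip":0},{"dx":0,"dy":0,"dz":0,"twist":0,"grip":0.4},{"dx":0,"dy":0,"dz":0,"twist":0,"grip":0.7},{"dx":0,"dy":0,"dz":0,"twist":0,"grip":0.9}]'
python3 - <<'E'
from h import *
s=arm.get_state();D=s['eef_pos'][:2]+[.0124,-.053];print(read(D,"pics/w4.png"),s['force'],s['width'])
E
```

```text
t: 5.4
eef_pos: [0.5166, 0.1088, 0.1067]
ee_rot: [-3.139, 0.004, -1.348]
force: [-3.6, 15.1, -0.5]
width: 0.0222
gripper_force: 25.0
t: 5.82
eef_pos: [0.5158, 0.1054, 0.1064]
ee_rot: [3.141, -0.0, -1.349]
force: [0.2, -0.3, -0.4]
width: 0.0436
gripper_force: 0.0
(5.8167, np.float64(3.731454521550336), 541, array([ 2.3965, -5.4016])) [ 0.234  -0.3084 -0.4465] 0.04358800789337617
```

View pics/w4.png

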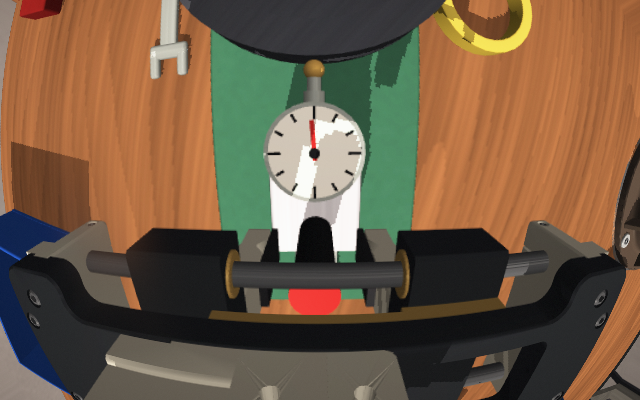

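The needle points almost straight up at about 3.7 mm and the ball rests against the true rim. I lift and go to the knob, turning the hand so the camera faces the dial.

```bash
python3 -m crank '[{"dx":0,"dy":0,"dz":0.01,"twist":0,"grip":0.9},{"dx":0,"dy":0,"dz":0.035,"twist":0,"grip":1},{"dx":0,"dy":0,"dz":0.065,"twist":0,"grip":1},{"dx":0,"dy":0,"dz":0.095,"twist":-4,"grip":1},{"dx":0,"dy":0,"dz":0.12,"twist":-10,"grip":1}]'
python3 -m crank '[{"dx":0.007,"dy":-0.012,"dz":0,"twist":-7,"grip":1},{"dx":0.014,"dy":-0.024,"dz":0,"twist":-14,"grip":1},{"dx":0.02,"dy":-0.037,"dz":0,"twist":-21,"grip":1},{"dx":0.027,"dy":-0.049,"dz":0,"twist":-28,"grip":1},{"dx":0.033,"dy":-0.061,"dz":0,"twist":-35,"grip":1}]'
python3 -m crank '[{"dx":0.007,"dy":-0.012,"dz":0,"twist":-7,"grip":1},{"dx":0.014,"dy":-0.024,"dz":0,"twist":-14,"grip":1},{"dx":0.02,"dy":-0.037,"dz":0,"twist":-21,"grip":1},{"dx":0.027,"dy":-0.049,"dz":0,"twist":-28,"grip":1},{"dx":0.033,"dy":-0.061,"dz":0,"twist":-35,"grip":1}]'
python3 -m crank '[{"dx":0.007,"dy":-0.012,"dz":0,"twist":-7,"grip":1},{"dx":0.014,"dy":-0.024,"dz":0,"twist":-14,"grip":1},{"dx":0.02,"dy":-0.037,"dz":0,"twist":-21,"grip":1},{"dx":0.027,"dy":-0.049,"dz":0,"twist":-28,"grip":1},{"dx":0.0325,"dy":-0.062,"dz":0,"twist":-35,"grip":1}]'
python3 -m crank '[{"dx":0,"dy":0,"dz":0,"twist":-7,"grip":1},{"dx":0,"dy":0,"dz":0,"twist":-14,"grip":1},{"dx":0,"dy":0,"dz":0,"twist":-21,"grip":1},{"dx":0,"dy":0,"dz":0,"twist":-25,"grip":1},{"dx":0,"dy":0,"dz":0,"twist":-25,"grip":1}]'
python3 - <<'E'
from h import *
s=arm.get_state();print(s['q']);D=np.array([.5288,.0558]);print(read(D,"pics/w5.png"))
for P in([*D,.1],[*W,.122],[.6145,-.0785,.166]):print(wproj(np.array(P),s['eef_pos'],s['ee_rot']))
t=arm.grab_frame("top");cv2.imwrite("pics/t5.png",t[:,:,::-1])
print(red(t,240,140,420,260))
E
```

```text
t: 6.28
eef_pos: [0.5163, 0.1054, 0.2296]
ee_rot: [-3.14, 0.0, -1.526]
force: [-0.2, 0.1, 0.2]
width: 0.0806
gripper_force: 0.0
t: 6.7
eef_pos: [0.5493, 0.0438, 0.2275]
ee_rot: [-3.141, 0.0, -2.14]
force: [-0.1, 0.3, -0.1]
width: 0.0876
gripper_force: 0.0
t: 7.12
eef_pos: [0.5823, -0.0173, 0.2274]
ee_rot: [-3.141, 0.0, -2.751]
force: [0.1, 0.2, 0.3]
width: 0.0879
gripper_force: 0.0
t: 7.53
eef_pos: [0.6148, -0.0792, 0.2273]
ee_rot: [-3.141, 0.0, 2.921]
force: [0.9, -0.7, 0.5]
width: 0.0878
gripper_force: 0.0
t: 7.95
eef_pos: [0.6145, -0.0787, 0.2273]
ee_rot: [3.142, 0.0, 2.487]
force: [-0.3, -0.5, -0.9]
width: 0.0878
gripper_force: 0.0
[ 0.1876  0.2676 -0.1164  0.0002 -1.1866 -2.4126]
(7.95, np.float64(3.742530394048359), 330, array([ 1.0523, -8.922 ]))
[376.4428  28.1985]
[273.4605 146.3505]
[316.9772 208.006 ]
[(array([117,  23,   8,   8,  36], dtype=int32), array([359.9167, 166.9722]))]
```

View pics/w5.png

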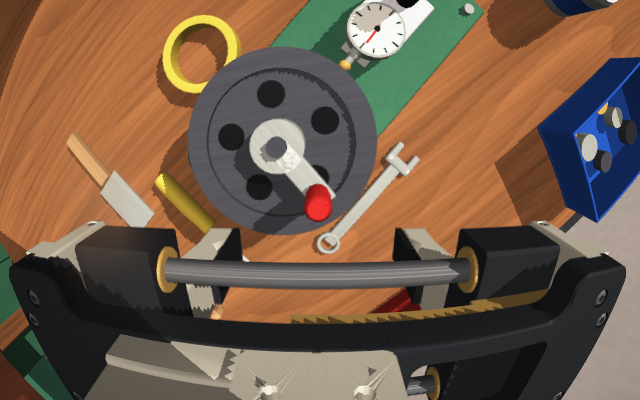

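The knob sits at (317,205), where it was predicted, and the dial reads 3.74 mm and is visible at (376,28). I descend and grip.

```bash
python3 -m crank '[{"dx":0,"dy":0,"dz":-0.02,"twist":0,"grip":0.6},{"dx":0,"dy":0,"dz":-0.045,"twist":0,"grip":0.4},{"dx":0,"dy":0,"dz":-0.07,"twist":0,"grip":0.3},{"dx":0,"dy":0,"dz":-0.09,"twist":0,"grip":0.3},{"dx":0,"dy":0,"dz":-0.1,"twist":0,"grip":0.3}]' 15
python3 -m crank '[{"dx":0,"dy":0,"dz":0,"twist":0,"grip":0},{"dx":0,"dy":0,"dz":0,"twist":0,"grip":-0.5},{"dx":0,"dy":0,"dz":0,"twist":0,"grip":-0.9},{"dx":0,"dy":0,"dz":0,"twist":0,"grip":-0.9},{"dx":0,"dy":0,"dz":0,"twist":0,"grip":-0.9}]' 15
python3 -m crank '[{"dx":0,"dy":0,"dz":0,"twist":0,"grip":-0.9},{"dx":0,"dy":0,"dz":0,"twist":0,"grip":-0.9},{"dx":0,"dy":0,"dz":0,"twist":0,"grip":-0.9},{"dx":0,"dy":0,"dz":0,"twist":0,"grip":-0.9},{"dx":0,"dy":0,"dz":0,"twist":0,"grip":-0.9}]' 15
python3 - <<'E'
from h import *
s=arm.get_state();D=np.array([.5288,.0558]);print(read(D,"pics/w6.png"),s['force'])
k=s['eef_pos'][:2]-W;print(np.hypot(*k),np.degrees(np.arctan2(k[1],k[0])),wproj(np.array([*D,.1]),s['eef_pos'],s['ee_rot']))
# commanded increments for clockwise turn
a0=np.arctan2(k[1],k[0])
for d in range(0,-211,-10):
    a=a0+np.radians(d);print(d,np.round(.055*1e3*(np.array([np.cos(a),np.sin(a)])-[np.cos(a0),np.sin(a0)]),1))
E
```

```text
t: 8.47
eef_pos: [0.613, -0.0784, 0.124]
ee_rot: [-3.139, -0.003, 2.493]
force: [-0.8, 0.6, -0.0]
width: 0.0605
gripper_force: 0.0
t: 8.88
eef_pos: [0.6153, -0.0782, 0.1279]
ee_rot: [3.14, 0.002, 2.491]
force: [-0.1, -0.6, 0.1]
width: 0.029
gripper_force: 0.0
t: 9.3
eef_pos: [0.6148, -0.0784, 0.1274]
ee_rot: [3.141, 0.001, 2.491]
force: [-1.0, -0.4, 5.2]
width: 0.0217
gripper_force: 15.0
(9.3, np.float64(3.7548504787329873), 325, array([  1.3038, -11.5308])) [-1.0404 -0.3896  5.185 ]
0.05557773260174157 5.264993703558535 [405.9608  -7.5587]
0 [0. 0.]
-10 [ 0.  -9.6]
-20 [ -1.6 -19. ]
-30 [ -4.8 -28.1]
-40 [ -9.6 -36.4]
-50 [-15.7 -43.8]
-60 [-23. -50.]
-70 [-31.3 -54.8]
-80 [-40.3 -58.1]
-90 [-49.7 -59.8]
-100 [-59.3 -59.9]
-110 [-68.8 -58.2]
-120 [-77.8 -55. ]
-130 [-86.1 -50.2]
-140 [-93.5 -44.1]
-150 [-99.7 -36.8]
-160 [-104.5  -28.5]
-170 [-107.8  -19.5]
-180 [-109.5  -10.1]
-190 [-109.6   -0.5]
-200 [-108.     8.9]
-210 [-104.7   18. ]
```

Run:
```python
from h import *
D=np.array([.5288,.0558])
for yaw in (142,155,165,175,185,193):
    print(yaw,[tuple(wproj(np.array([*D,.1]),[W[0]+.055*np.cos(a),W[1]+.055*np.sin(a),.127],[np.pi,0,np.radians(yaw)]).round().astype(int).tolist()) for a in np.radians(5-np.arange(0,361,45))])
t=cv2.imread("pics/t5.png")[:,:,::-1]
```

```text
142 [(404, -9), (460, -19), (510, 15), (528, 73), (507, 125), (456, 143), (401, 113), (377, 47), (404, -9)]
155 [(453, 21), (507, 24), (543, 68), (546, 126), (516, 170), (466, 176), (423, 135), (416, 67), (453, 21)]
165 [(484, 51), (532, 64), (558, 112), (551, 167), (515, 203), (468, 201), (435, 155), (441, 89), (484, 51)]
175 [(506, 85), (549, 105), (564, 155), (548, 206), (509, 235), (466, 226), (443, 176), (460, 114), (506, 85)]
185 [(521, 121), (557, 148), (563, 197), (539, 243), (498, 265), (459, 249), (447, 198), (474, 141), (521, 121)]
193 [(528, 151), (557, 181), (556, 229), (528, 270), (486, 287), (451, 267), (447, 215), (481, 163), (528, 151)]
```

```bash
cat > tab.py <<'E'
import sys,numpy as np
a0,step,n=map(float,sys.argv[1:4])
# per call of 5 rows: mm shifts from call start, going round by step deg per row
for c in range(int(n)):
    s=np.radians(a0+c*5*step);a=np.radians(a0+step*(5*c+np.arange(1,6)))
    print(a0+c*5*step,np.round(55*np.c_[np.cos(a)-np.cos(s),np.sin(a)-np.sin(s)],1).tolist())
E
python3 tab.py 5.3 -5 9
```

```text
5.3 [[0.2, -4.8], [0.1, -9.6], [-0.6, -14.3], [-1.6, -19.0], [-3.0, -23.6]]
-19.7 [[-1.8, -4.4], [-4.0, -8.7], [-6.6, -12.8], [-9.5, -16.6], [-12.7, -20.1]]
-44.7 [[-3.5, -3.3], [-7.3, -6.2], [-11.3, -8.8], [-15.6, -11.0], [-20.0, -12.9]]
-69.7 [[-4.6, -1.5], [-9.2, -2.5], [-14.0, -3.2], [-18.8, -3.4], [-23.6, -3.2]]
-94.7 [[-4.8, 0.6], [-9.5, 1.6], [-14.0, 3.0], [-18.5, 4.8], [-22.7, 7.0]]
-119.7 [[-4.1, 2.6], [-7.9, 5.5], [-11.4, 8.7], [-14.7, 12.2], [-17.6, 16.0]]
-144.7 [[-2.6, 4.0], [-4.8, 8.3], [-6.7, 12.7], [-8.2, 17.3], [-9.2, 21.9]]
-169.7 [[-0.7, 4.8], [-0.9, 9.5], [-0.7, 14.3], [-0.1, 19.1], [0.9, 23.8]]
-194.7 [[1.4, 4.6], [3.2, 9.0], [5.4, 13.3], [8.0, 17.4], [10.9, 21.2]]
```

```bash
cat > r.py <<'E'
from h import *
s=arm.get_state();k=s['eef_pos'][:2]-W
print("  >>",round(np.degrees(np.arctan2(k[1],k[0])),1),round(np.hypot(*k)*1e3,1),read(np.array([.5288,.0558]))[:3],s['force'])
E
python3 -m crank '[{"dx":0.0002,"dy":-0.0048,"dz":0,"twist":3,"grip":-0.9},{"dx":0.0001,"dy":-0.0096,"dz":0,"twist":6,"grip":-0.9},{"dx":-0.0006,"dy":-0.0143,"dz":0,"twist":9,"grip":-0.9},{"dx":-0.0016,"dy":-0.019,"dz":0,"twist":12,"grip":-0.9},{"dx":-0.003,"dy":-0.0236,"dz":0,"twist":13,"grip":-0.9}]' |grep force; python3 r.py
python3 -m crank '[{"dx":-0.0018,"dy":-0.0044,"dz":0,"twist":0,"grip":-0.9},{"dx":-0.004,"dy":-0.0087,"dz":0,"twist":0,"grip":-0.9},{"dx":-0.0066,"dy":-0.0128,"dz":0,"twist":0,"grip":-0.9},{"dx":-0.0095,"dy":-0.0166,"dz":0,"twist":0,"grip":-0.9},{"dx":-0.0127,"dy":-0.0201,"dz":0,"twist":0,"grip":-0.9}]' |grep force; python3 r.py
```

```text
force: [-5.1, 11.0, 9.6]
gripper_force: 15.0
  >> -17.8 54.8 (9.7667, np.float64(3.6988182374562686), 490) [-5.0527 10.9779  9.6431]
force: [-3.0, 14.2, 7.2]
gripper_force: 15.0
  >> -42.1 53.9 (10.2333, np.float64(3.688434112813813), 487) [-2.9617 14.2114  7.1962]
```

```bash
python3 -m crank '[{"dx":-0.0035,"dy":-0.0033,"dz":0,"twist":0,"grip":-0.9},{"dx":-0.0073,"dy":-0.0062,"dz":0,"twist":0,"grip":-0.9},{"dx":-0.0113,"dy":-0.0088,"dz":0,"twist":0,"grip":-0.9},{"dx":-0.0113,"dy":-0.0088,"dz":0,"twist":0,"grip":-0.9},{"dx":-0.0113,"dy":-0.0088,"dz":0,"twist":0,"grip":-0.9}]' |grep force; python3 r.py
python3 -m crank '[{"dx":-0.0043,"dy":-0.0022,"dz":0,"twist":0,"grip":-0.9},{"dx":-0.0087,"dy":-0.0041,"dz":0,"twist":0,"grip":-0.9},{"dx":-0.0087,"dy":-0.0041,"dz":0,"twist":0,"grip":-0.9},{"dx":-0.0087,"dy":-0.0041,"dz":0,"twist":0,"grip":-0.9},{"dx":-0.0087,"dy":-0.0041,"dz":0,"twist":0,"grip":-0.9}]' |grep force; python3 r.py
python3 -m crank '[{"dx":-0.0046,"dy":-0.0015,"dz":0,"twist":0,"grip":-0.9},{"dx":-0.0092,"dy":-0.0025,"dz":0,"twist":0,"grip":-0.9},{"dx":-0.0092,"dy":-0.0025,"dz":0,"twist":0,"grip":-0.9},{"dx":-0.0092,"dy":-0.0025,"dz":0,"twist":0,"grip":-0.9},{"dx":-0.0092,"dy":-0.0025,"dz":0,"twist":0,"grip":-0.9}]' |grep force; python3 r.py
python3 -m crank '[{"dx":-0.0048,"dy":-0.0007,"dz":0,"twist":0,"grip":-0.9},{"dx":-0.0096,"dy":-0.0009,"dz":0,"twist":0,"grip":-0.9},{"dx":-0.0144,"dy":-0.0007,"dz":0,"twist":0,"grip":-0.9},{"dx":-0.0144,"dy":-0.0007,"dz":0,"twist":0,"grip":-0.9},{"dx":-0.0144,"dy":-0.0007,"dz":0,"twist":0,"grip":-0.9}]' |grep force; python3 r.py
python3 tab.py -94.7 -5 6
```

```text
force: [-4.1, 10.3, 9.8]
gripper_force: 15.0
  >> -58.4 53.4 (10.7, np.float64(3.695924366779294), 493) [-4.1186 10.3428  9.7666]
force: [-3.8, 10.9, 8.9]
gripper_force: 15.0
  >> -68.2 53.2 (11.1667, np.float64(3.699326870679637), 508) [-3.8159 10.8518  8.8626]
force: [-2.1, 10.8, 7.5]
gripper_force: 15.0
  >> -77.8 53.0 (11.6333, np.float64(3.704953816313511), 527) [-2.0573 10.8491  7.5421]
force: [1.0, 9.3, 5.4]
gripper_force: 15.0
  >> -92.9 52.9 (12.1, np.float64(3.7221735076741793), 525) [1.0301 9.2608 5.4492]
-94.7 [[-4.8, 0.6], [-9.5, 1.6], [-14.0, 3.0], [-18.5, 4.8], [-22.7, 7.0]]
-119.7 [[-4.1, 2.6], [-7.9, 5.5], [-11.4, 8.7], [-14.7, 12.2], [-17.6, 16.0]]
-144.7 [[-2.6, 4.0], [-4.8, 8.3], [-6.7, 12.7], [-8.2, 17.3], [-9.2, 21.9]]
-169.7 [[-0.7, 4.8], [-0.9, 9.5], [-0.7, 14.3], [-0.1, 19.1], [0.9, 23.8]]
-194.7 [[1.4, 4.6], [3.2, 9.0], [5.4, 13.3], [8.0, 17.4], [10.9, 21.2]]
-219.7 [[3.2, 3.6], [6.7, 6.8], [10.5, 9.8], [14.6, 12.4], [18.8, 14.6]]
```

```bash
python3 -m crank '[{"dx":-0.0048,"dy":0.0006,"dz":0,"twist":0,"grip":-0.9},{"dx":-0.0095,"dy":0.0016,"dz":0,"twist":0,"grip":-0.9},{"dx":-0.014,"dy":0.003,"dz":0,"twist":0,"grip":-0.9},{"dx":-0.014,"dy":0.003,"dz":0,"twist":0,"grip":-0.9},{"dx":-0.014,"dy":0.003,"dz":0,"twist":0,"grip":-0.9}]' |grep force; python3 r.py
python3 -m crank '[{"dx":-0.0045,"dy":0.0018,"dz":0,"twist":0,"grip":-0.9},{"dx":-0.0087,"dy":0.004,"dz":0,"twist":0,"grip":-0.9},{"dx":-0.0087,"dy":0.004,"dz":0,"twist":0,"grip":-0.9},{"dx":-0.0087,"dy":0.004,"dz":0,"twist":0,"grip":-0.9},{"dx":-0.0087,"dy":0.004,"dz":0,"twist":0,"grip":-0.9}]' |grep force; python3 r.py
python3 -m crank '[{"dx":-0.0041,"dy":0.0026,"dz":0,"twist":0,"grip":-0.9},{"dx":-0.0041,"dy":0.0026,"dz":0,"twist":0,"grip":-0.9},{"dx":-0.0041,"dy":0.0026,"dz":0,"twist":0,"grip":-0.9},{"dx":-0.0041,"dy":0.0026,"dz":0,"twist":0,"grip":-0.9},{"dx":-0.0041,"dy":0.0026,"dz":0,"twist":0,"grip":-0.9}]' |grep force; python3 r.py
```

```text
force: [2.3, 7.3, 3.6]
gripper_force: 15.0
  >> -108.0 52.8 (12.5667, np.float64(3.7181720829931146), 527) [2.2694 7.3106 3.6234]
force: [2.4, 4.6, 4.3]
gripper_force: 15.0
  >> -118.3 52.9 (13.0333, np.float64(3.7123113743593708), 551) [2.4004 4.6    4.2628]
force: [3.6, 4.8, 4.2]
gripper_force: 15.0
  >> -123.4 53.0 (13.5, np.float64(3.7288615833590386), 532) [3.5843 4.8492 4.2428]
```

```bash
python3 -m crank '[{"dx":-0.0038,"dy":0.0029,"dz":0,"twist":0,"grip":-0.9},{"dx":-0.0038,"dy":0.0029,"dz":0,"twist":0,"grip":-0.9},{"dx":-0.0038,"dy":0.0029,"dz":0,"twist":0,"grip":-0.9},{"dx":-0.0038,"dy":0.0029,"dz":0,"twist":0,"grip":-0.9},{"dx":-0.0038,"dy":0.0029,"dz":0,"twist":0,"grip":-0.9}]' |grep force; python3 r.py
python3 -m crank '[{"dx":-0.0035,"dy":0.0032,"dz":0,"twist":0,"grip":-0.9},{"dx":-0.0035,"dy":0.0032,"dz":0,"twist":0,"grip":-0.9},{"dx":-0.0035,"dy":0.0032,"dz":0,"twist":0,"grip":-0.9},{"dx":-0.0035,"dy":0.0032,"dz":0,"twist":0,"grip":-0.9},{"dx":-0.0035,"dy":0.0032,"dz":0,"twist":0,"grip":-0.9}]' |grep force; python3 r.py
python3 -m crank '[{"dx":-0.0033,"dy":0.0035,"dz":0,"twist":0,"grip":-0.9},{"dx":-0.0033,"dy":0.0035,"dz":0,"twist":0,"grip":-0.9},{"dx":-0.0033,"dy":0.0035,"dz":0,"twist":0,"grip":-0.9},{"dx":-0.0033,"dy":0.0035,"dz":0,"twist":0,"grip":-0.9},{"dx":-0.0033,"dy":0.0035,"dz":0,"twist":0,"grip":-0.9}]' |grep force; python3 r.py
```

```text
force: [4.9, 1.3, 1.7]
gripper_force: 15.0
  >> -128.2 53.1 (13.9667, np.float64(5.42744746249615), 517) [4.8528 1.3209 1.7097]
force: [4.2, 2.5, 4.6]
gripper_force: 15.0
  >> -133.7 53.3 (14.4333, np.float64(7.169174542088569), 607) [4.1927 2.5272 4.6092]
force: [2.8, 3.6, 8.2]
gripper_force: 15.0
  >> -139.3 53.5 (14.9, np.float64(7.48413305291178), 643) [2.8008 3.6071 8.1509]
```

```bash
python3 -m crank '[{"dx":-0.0015,"dy":0.0018,"dz":0,"twist":0,"grip":-0.9},{"dx":-0.0015,"dy":0.0018,"dz":0,"twist":0,"grip":-0.9},{"dx":-0.0015,"dy":0.0018,"dz":0,"twist":0,"grip":-0.9},{"dx":-0.0015,"dy":0.0018,"dz":0,"twist":0,"grip":-0.9},{"dx":-0.0015,"dy":0.0018,"dz":0,"twist":0,"grip":-0.9}]' |grep force; python3 r.py
python3 -m crank '[{"dx":-0.0015,"dy":0.0019,"dz":0,"twist":0,"grip":-0.9},{"dx":-0.0015,"dy":0.0019,"dz":0,"twist":0,"grip":-0.9},{"dx":-0.0015,"dy":0.0019,"dz":0,"twist":0,"grip":-0.9},{"dx":-0.0015,"dy":0.0019,"dz":0,"twist":0,"grip":-0.9},{"dx":-0.0015,"dy":0.0019,"dz":0,"twist":0,"grip":-0.9}]' |grep force; python3 r.py
```

```text
force: [4.0, 2.9, 5.6]
gripper_force: 15.0
  >> -141.6 53.6 (15.3667, np.float64(7.198494563003083), 649) [4.0299 2.9457 5.5613]
force: [3.2, 3.7, 6.8]
gripper_force: 15.0
  >> -144.4 53.7 (15.8333, np.float64(6.434258887696669), 564) [3.1961 3.7359 6.801 ]
```

The dial peaks symmetrically about −137.6° at roughly 7.65 mm, about 3.9 mm above the true rim. This is the high spot. I turn back to the middle.

```bash
python3 -m crank '[{"dx":0.002,"dy":-0.0024,"dz":0,"twist":0,"grip":-0.9},{"dx":0.004,"dy":-0.0048,"dz":0,"twist":0,"grip":-0.9},{"dx":0.004,"dy":-0.0048,"dz":0,"twist":0,"grip":-0.9},{"dx":0.004,"dy":-0.0048,"dz":0,"twist":0,"grip":-0.9},{"dx":0.004,"dy":-0.0048,"dz":0,"twist":0,"grip":-0.9}]' |grep force; python3 r.py
```

```text
force: [4.2, 2.9, 6.1]
gripper_force: 15.0
  >> -137.5 53.4 (16.3, np.float64(7.551331787016081), 619) [4.2073 2.8699 6.1314]
```

```bash
python3 -m crank '[{"dx":0,"dy":0,"dz":0,"twist":0,"grip":-0.4},{"dx":0,"dy":0,"dz":0,"twist":0,"grip":-0.2},{"dx":0,"dy":0,"dz":0,"twist":0,"grip":0},{"dx":0,"dy":0,"dz":0,"twist":0,"grip":0.1},{"dx":0,"dy":0,"dz":0,"twist":0,"grip":0.2}]' |egrep 'force|eef|width'; python3 r.py
python3 -m crank '[{"dx":0,"dy":0,"dz":0.015,"twist":0,"grip":0.3},{"dx":0,"dy":0,"dz":0.035,"twist":0,"grip":0.3},{"dx":0,"dy":0,"dz":0.06,"twist":0,"grip":0.3},{"dx":0,"dy":0,"dz":0.085,"twist":0,"grip":0.3},{"dx":0,"dy":0,"dz":0.1,"twist":0,"grip":0.3}]' |egrep 'force|eef|width'; python3 r.py
python3 - <<'E'
from h import *
s=arm.get_state();D=np.array([.5288,.0558])
print(read(D,"pics/w7.png"));c=wproj(np.array([*D,.1]),s['eef_pos'],s['ee_rot']);print(c)
E
```

```text
eef_pos: [0.5182, -0.1201, 0.1261]
force: [-0.3, 0.2, 0.6]
width: 0.0471
gripper_force: 0.0
  >> -138.5 55.2 (16.7667, np.float64(7.549073060280114), 631) [-0.2679  0.1858  0.5564]
eef_pos: [0.5195, -0.1202, 0.2291]
force: [0.6, -0.6, 0.2]
width: 0.0572
gripper_force: 0.0
  >> -137.5 54.3 (17.2333, np.float64(7.571346407057427), 516) [ 0.5858 -0.5828  0.1796]
(17.2833, np.float64(7.568725739684463), 502, array([-9.7878, -0.8705]))
[478.0252 122.9184]
```

View pics/w7.png

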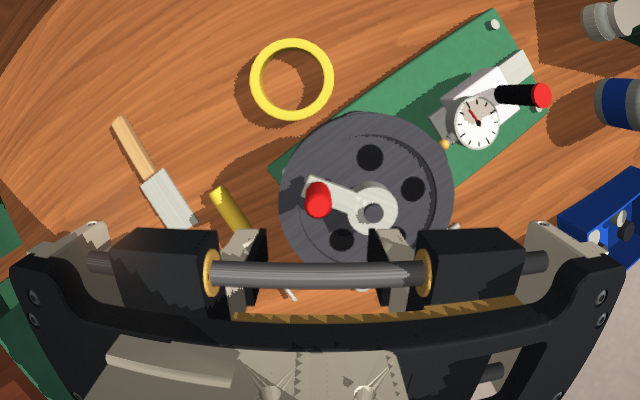

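The hand is clear and the ball is on the rim near (446,144). The dial at (478,122) reads a steady 7.57 mm, 3.85 mm above the true rim, so I hand it in.

```bash
python3 -c "
from station import arm
print(arm.job_done())"
```

```text
the job is handed in; nothing more can be done
None
```

I handed the job in with the plunger on the top of the high spot: it reads a steady 7.57 mm, against 3.7 mm on the true rim, and the hand is clear; no verdict came back.

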